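# Slide the backup battery home into its charging dock

## Robot

A 6-joint arm with a two-finger parallel gripper is mounted at the origin on a cart in front of the work surface, level with it; the furniture and walls round the work are solid. World frame = base frame: x ahead of the robot, y to its left, z up, the work surface at z = 0. Lengths are in m, angles in rad, forces in N, time in s.
With the tool pointing down it reaches from about 0.35 to 1 m from the base axis. Payload 7.1 kg.
Tool frame: the origin (TCP) lies where the fingers leave the gripper's body, on its centre line; the fingertips stand 73 mm ahead of it and the grasp point (between the pads) lies 54 mm ahead of it; z points along the fingers, y is the line along which they close (so a half turn about z gives the same grasp; the last joint's range is limited). The gripper opens to 85 mm and grips with 20 to 120 N. Pads are 22 mm wide; open, the fingers measure 114 mm over their backs; the gripper's body (76 mm by 85 mm) begins 54 mm behind the grasp point. The pads swing forward as they close: fully open they stand 13 mm farther back than shut.
Start: joints at [1.237, 0.423, 1.63, -0, 1.089, -0.019], TCP at [0.193, 0.594, 0.304] pointing down, gripper open.
Joint ranges: [-3, 3], [-0.9, 2.11], [0.09, 2.58], [-1.31, 4.45], [0.11, 2.69], [-2.54, 2.54]. Speed limits (rad/s): [2.39, 2.39, 3.01, 3.14, 3.14, 3.14].

## Interface

Orientations are given as a unit quaternion [w, x, y, z].
In Python, from plant import manip, snapshot, camera_model gives the robot as it stands. The module is installed in compiled form; this text tells all that it offers.
- The arm moves only by the tool play_rows, never from a script. Its arguments are lists of equal length, an entry for each row: "hand": the opening, from 0 (shut) to 1 (fully open); "translation": the shift along the tool's x, y, z as a fraction of full scale, a list of three; "turn": the turn, a rotation vector about the tool's x, y, z as a fraction of full scale, a list of three. A call has 1 to 10 rows; each row is the pose to reach, as a shift and turn from the pose commanded when the call began, along the tool's axes at that moment; what a row does not reach only later rows make up. Full scale, the value 1, is 0.1 m for a shift and 45 degrees for a turn. A row lasts 1/12 s, in which the tool goes at most 41.7 mm and 7.16 degrees, less where a joint would pass 70% of its speed; a pose out of reach is approached as far as the arm can. A call with a number of a shift or a turn outside -1 to 1 is refused whole. A call with a gripper value outside its range is refused whole. The fingers move at their own pace and stop on an object; "newtons" is the grip in N (left out, the last holds). Time passes only in rows, so rows that repeat a pose let the fingers close. It gives the time, the measured TCP pose, the force, the opening and the grip force at its end, in the units of the state.
- manip.state(): the state, without advancing time (a new reading comes with each control period).
- snapshot(name): name is "side" or "top" or "wrist"; returns the picture (400x640x3 uint8, red, green, blue); there is no depth.
- camera_model(name): a dict with "K" (3x3 intrinsics, pixels), "extrinsics" (4x4, takes a point from world to camera coordinates). Camera axes: x right, y down, z forward; pixel columns grow to the right and rows downward; lengths in m; the calibration is good to about 2 mm. A picture is of the moment at which its call begins: read the wrist's pose just before it. camera_model takes no time and is no camera call; for the wrist camera it gives the pose at the moment of the call.
- manip.close_job(): hands the job in; it is judged then, once.
The state is a dict: "time_s": time; "qpos": joint angles; "joint_vel": joint speeds; "tau": joint torques, N m; "ee_pos": TCP position; "ee_rot": TCP orientation; "ft_force": force on the tool from outside, world axes, zero at the start; "torque": the same for the moment, N m; "finger_gap": finger opening in m; "finger_force": force on a finger pad.
Only numpy, scipy, OpenCV 4.12 (cv2) and the standard library are available. Lean on these libraries where they do the work, as an engineer would, in place of code of your own. Each camera call takes 0.05 s, during which the arm holds its last target. There are 200 camera calls.

## Task

Push the heavy backup battery across the worktop into its charging dock until it stands fully home: square and flush against the dock's back stop, between the yellow guides. Push only on its orange base, low down, so that it slides upright instead of tipping; do not touch the blue case or its handle, and do not grasp, lift or tip the battery. Leave the other things on the bench where they are.

Things in the scene. Friction and masses are not known exactly. Their poses are not given: they have to be found in the camera images.
- battery: Loose heavy backup battery, 0.8 to 1 kg, 52 (x) by 130 (y) by 76 mm high: a orange skid base 28 mm high with a blue case on it. Origin: centre of the underside. +x: the front that goes into the dock (brass contacts on the case); -x: the side to push on (two grey pads on the base, vent slots on the case). Slides with friction 0.5 to 0.7, so 4 to 8 N; pushed higher than about 35 mm it may tip.
- case: The battery's blue case, 38 by 122 mm, 28 to 68 mm above the worktop with its grey lid (40 by 124 mm), and the black carry handle on the lid up to 76 mm. Behind it, on the side to push, the base stands out 11 mm (10 mm from the lid), in front 2 mm. Fixed on the base; its frame is the battery's (origin at the underside). Not to be touched.
- push_face (a point): Centre of the orange base's -x face, 14 mm above the worktop and 26 mm behind the battery's origin: the face to push on, 130 mm wide, 28 mm high.
- front_face (a point): Centre of the orange base's +x face, 14 mm above the worktop, 26 mm ahead of the battery's origin; it comes flush against the dock's back stop. At the start it is about 90 to 130 mm from the back stop, the battery up to 20 mm off the dock's middle line and up to 0.2 rad turned from it.
- dock: Charging dock fixed on the worktop: white housing 190 mm wide, 45 deep, 53 high, and two yellow guides 22 mm high, 138 mm apart inside, reaching about 40 mm to -x with a flared mouth. No floor plate. Origin: foot of the back-stop face's middle; +x points into the housing, the way the battery is pushed. Home: axes parallel, battery origin 26 mm to -x; the base then stands 12 mm out of the guides.
- mouse: Black computer mouse, 104x57x34 mm, bystander; origin under its centre.
- timer: Small white lab timer with coloured buttons, 58x62x18 mm, bystander; origin under its centre.
- bottle_pbs: White reagent bottle with blue cap, 56 mm across, 105 mm tall, bystander; origin under its centre.
- beaker: Clear beaker, 56 mm across, 62 mm tall, bystander; origin under its centre.
- objective_case: Clear screw case with black cap and an objective in it, 38 mm across, 64 mm tall, bystander; origin under its centre.

How it is judged:
By the outcome, as a careful person would: the job done as asked, in the order asked, and still so for the second after the job is handed in, with the robot touching nothing.
It also fails if it takes over 38 s, if anything falls off the work surface, if the arm or the gripper's body presses on something with over 40 N, if the wrist force passes 120 N, or if a joint passes its speed limit or range.

## Working session

There is one attempt and no reset: what is moved stays moved. The work goes in short steps, Python scripts to look and compute and a tool call to move; the robot and the scene stay as the last step left them, time stands still between calls to the robot, and variables do not carry over. Pictures are saved under pics/ and viewed, at most 10 in all, crops included, and the job is handed in when it is done.

Besides the shell and the picture viewer there is one more tool, called after "Emit:" as name(argument=value, ...) on one line, values as JSON. play_rows: Moves the arm, as the interface text tells. Shift numbers are shares of 0.1 m and turn numbers shares of 45 degrees, none past 1 either way. Its arguments: {"type":"object","properties":{"hand":{"type":"array"},"translation":{"type":"array"},"turn":{"type":"array"},"newtons":{"type":"number"}},"required":["hand","translation","turn"]}

```bash
mkdir -p pics; python3 - <<'E'
from plant import manip,snapshot,camera_model
import cv2,numpy as np
s=manip.state();print(s['time_s'],s['ee_pos'],s['ee_rot'])
for n in['top','side']:
    im=snapshot(n);cv2.imwrite(f'pics/{n}0.png',im[:,:,::-1])
    c=camera_model(n);print(n,np.round(c['K'],1).tolist(),np.round(c['extrinsics'],4).tolist())
E
```

```text
0.0 [0.19336577 0.59387867 0.30313263] [-1.29676482e-04  1.56745675e-01  9.87638688e-01 -7.73151228e-04]
top [[393.2, 0.0, 315.2], [0.0, 393.2, 200.8], [0.0, 0.0, 1.0]] [[-0.001, -0.9997, 0.0255, -0.1758], [-0.9894, -0.0028, -0.1451, 0.5686], [0.1452, -0.0253, -0.9891, 1.3477], [0.0, 0.0, 0.0, 1.0]]
side [[505.6, 0.0, 321.8], [0.0, 505.6, 195.9], [0.0, 0.0, 1.0]] [[0.9591, -0.2832, -0.0017, -0.5978], [-0.1117, -0.3729, -0.9211, 0.0653], [0.2603, 0.8836, -0.3893, 1.5719], [0.0, 0.0, 0.0, 1.0]]
```

View pics/top0.png

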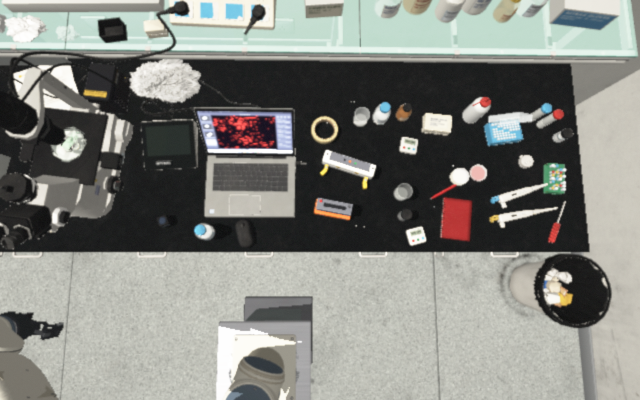

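View pics/side0.png

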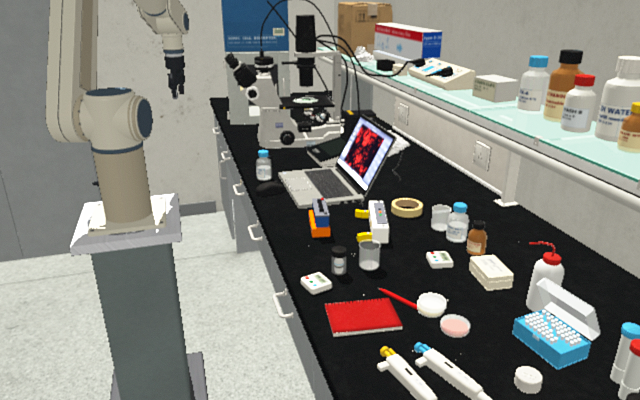

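The battery is at about (333,208) and the dock at about (349,165) in the top picture. I'll enlarge both views.

```bash
python3 - <<'E'
import cv2,numpy as np
a=cv2.imread('pics/top0.png')[140:230,300:420];b=cv2.imread('pics/side0.png')[185:285,290:400]
cv2.imwrite('pics/c_top.png',cv2.resize(a,None,fx=6.5,fy=6.5,interpolation=cv2.INTER_CUBIC))
cv2.imwrite('pics/c_side.png',cv2.resize(b,None,fx=6,fy=6,interpolation=cv2.INTER_CUBIC))
E
```

```text
(no output)
```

View pics/c_top.png

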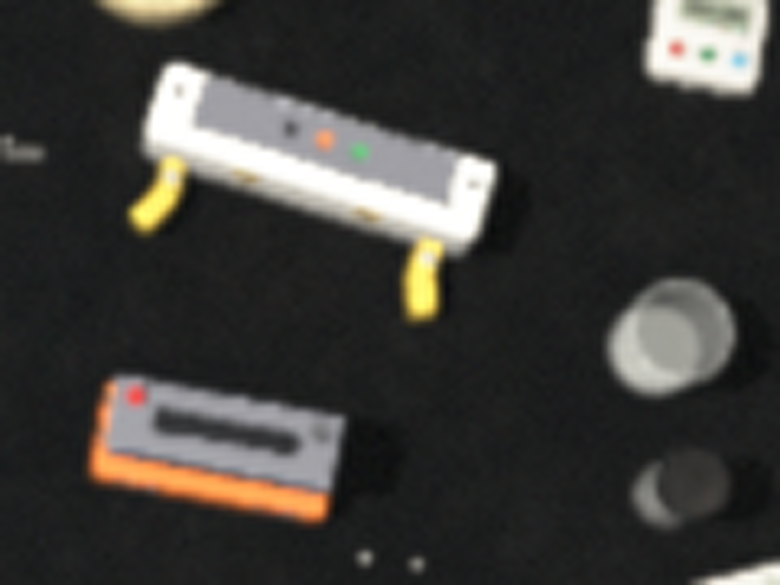

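View pics/c_side.png

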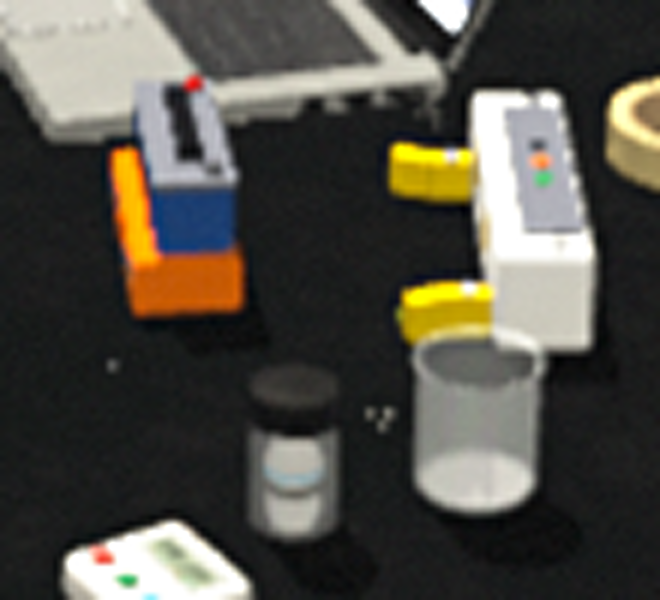

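The crops show the dock turned by about 16° and the battery by about 9° in the image. Next I fit planar poses to the corners in both views.

```bash
cat > h.py <<'E'
import numpy as np
from scipy.optimize import least_squares
def proj(c,P):
    p=np.c_[P,np.ones(len(P))]@c['extrinsics'].T
    q=p[:,:3]@c['K'].T
    return q[:,:2]/q[:,2:]
def place(t,L):
    c,s=np.cos(t[2]),np.sin(t[2]);L=np.asarray(L,float)
    return np.c_[t[0]+c*L[:,0]-s*L[:,1],t[1]+s*L[:,0]+c*L[:,1],L[:,2]]
def fit(obs,t0):  # obs: list of (cam,local pts,pixels)
    f=lambda t:np.concatenate([(proj(c,place(t,L))-px).ravel() for c,L,px in obs])
    r=least_squares(f,t0,loss='soft_l1');return r.x,r.fun,np.round(f(r.x).reshape(-1,2),1)
E
python3 - <<'E'
from h import *
from plant import camera_model
T,S=camera_model('top'),camera_model('side')
t=lambda a:(np.array(a)+.5)/6.5-.5+[300,140]
s=lambda a:(np.array(a)+.5)/6-.5+[290,185]
D=[(T,[[.045,.095,.053],[.045,-.095,.053],[0,.095,.053],[0,-.095,.053]],t([[167,62],[497,160],[147,142],[474,238]])),
(S,[[0,.095,.053],[.045,.095,.053],[.045,-.095,.053],[0,-.095,.053],[.045,-.095,0]],s([[470,92],[562,92],[592,258],[490,262],[590,348]]))]
B=[(T,[[.021,.062,.068],[.021,-.062,.068],[-.026,.065,0],[-.026,-.065,0]],t([[115,377],[346,415],[93,483],[325,522]])),
(S,[[-.016,.062,.068],[.024,-.062,.068],[-.016,-.062,.068],[-.026,-.065,0],[.026,-.065,0],[-.026,-.065,.028],[.026,-.065,.028],[-.026,.065,.028]],s([[135,82],[237,185],[150,187],[135,315],[243,307],[128,255],[243,250],[112,150]]))]
B[0][1][0][0]=B[0][1][1][0]=.024
for n,o in(('dock',D),('bat',B)):
    for oo in(o,o[:1],o[1:]):
        x,_,r=fit(oo,[.6,-.2,0]);print(n,x,r.tolist())
# bystanders, base centre from pixels
E
```

```text
dock [ 0.68385278 -0.28956341 -0.30800298] [[0.4, -0.2], [0.2, 0.7], [-0.3, -0.9], [0.2, 0.4], [-0.1, -0.4], [-0.9, -0.3], [0.3, -0.5], [0.9, -1.3], [-0.3, 1.6]]
dock [ 0.683798   -0.28952047 -0.28845063] [[-0.0, 0.2], [0.1, 0.1], [-0.5, -0.4], [0.4, -0.1]]
dock [ 0.68339118 -0.29144046 -0.31981494] [[0.3, -0.1], [-0.4, 0.0], [0.1, -0.1], [0.6, -1.0], [-0.6, 2.0]]
bat [ 0.54324954 -0.2382237  -0.18423594] [[-0.1, -0.5], [-0.6, 0.3], [-0.6, -0.7], [-1.1, -0.1], [-0.8, 0.1], [0.1, -0.4], [0.4, -0.0], [-0.3, 0.8], [-0.2, 1.3], [0.8, 2.0], [-0.1, 2.0], [-0.1, 0.6]]
bat [ 0.54241386 -0.24027178 -0.16136143] [[0.3, 0.2], [-0.1, 0.1], [0.1, -0.0], [-0.3, -0.2]]
bat [ 0.54519235 -0.23327117 -0.19527496] [[-0.4, -0.6], [0.0, -1.1], [0.4, -0.9], [-0.4, -0.1], [-0.3, 0.5], [0.7, 1.2], [-0.2, 1.2], [0.3, -0.2]]
```

Emit:
play_rows(hand=[1,1,1,1,1], translation=[[-0.2,-0.2,0],[-0.5,-0.5,0],[-0.8,-0.8,0],[-1,-1,0],[-1,-1,0]], turn=[[0,0,0],[0,0,0],[0,0,0],[0,0,0],[0,0,0]])

```text
time_s: 0.52
ee_pos: [0.2587, 0.4636, 0.3032]
ee_rot: [-0.0, 0.158, 0.987, -0.002]
ft_force: [0.4, -0.1, -0.4]
finger_gap: 0.0855
finger_force: 0.0
```

Emit:
play_rows(hand=[1,1,1,1,1], translation=[[-0.25,-0.25,0],[-0.5,-0.5,0],[-0.75,-0.75,0],[-1,-1,0],[-1,-1,0]], turn=[[0,0,0],[0,0,0],[0,0,0],[0,0,0],[0,0,0]])

```text
time_s: 0.93
ee_pos: [0.3229, 0.3382, 0.3035]
ee_rot: [-0.0, 0.158, 0.987, -0.001]
ft_force: [0.6, -0.0, -0.5]
finger_gap: 0.0855
finger_force: 0.0
```

Emit:
play_rows(hand=[1,1,1,1,1], translation=[[-0.25,-0.25,0],[-0.5,-0.5,0],[-0.75,-0.75,0],[-1,-1,0],[-1,-1,0]], turn=[[0,0,0],[0,0,0],[0,0,0],[0,0,0],[0,0,0]])

```text
time_s: 1.35
ee_pos: [0.3876, 0.2128, 0.3039]
ee_rot: [0.0, 0.159, 0.987, -0.001]
ft_force: [-0.6, 0.7, 0.7]
finger_gap: 0.0854
finger_force: 0.0
```

Emit:
play_rows(hand=[1,1,1,1,1], translation=[[-0.25,-0.25,0],[-0.5,-0.5,0],[-0.75,-0.75,0],[-1,-1,0],[-1,-1,0]], turn=[[0,0,0],[0,0,0],[0,0,0],[0,0,0],[0,0,0]])

```text
time_s: 1.77
ee_pos: [0.4525, 0.087, 0.3042]
ee_rot: [0.001, 0.158, 0.987, -0.0]
ft_force: [-0.6, 0.6, -0.2]
finger_gap: 0.0856
finger_force: 0.0
```

Emit:
play_rows(hand=[1,1,1,1], translation=[[-0.1,-0.3,0],[-0.2,-0.6,0],[-0.3,-1,0],[-0.3,-1,0]], turn=[[0,0,0],[0,0,0],[0,0,0],[0,0,0]])

```text
time_s: 2.1
ee_pos: [0.4473, -0.0182, 0.3038]
ee_rot: [-0.0, 0.159, 0.987, -0.001]
ft_force: [-0.4, 0.5, -0.7]
finger_gap: 0.0853
finger_force: 0.0
```

Emit:
play_rows(hand=[1,1,1,1], translation=[[0,-0.3,0],[0,-0.6,0],[0,-1,0],[0,-1,0]], turn=[[0,0,0],[0,0,0],[0,0,0],[0,0,0]])

```text
time_s: 2.43
ee_pos: [0.4154, -0.1127, 0.3038]
ee_rot: [-0.0, 0.159, 0.987, -0.001]
ft_force: [1.2, 0.5, -0.5]
finger_gap: 0.0855
finger_force: 0.0
```

Emit:
play_rows(hand=[1,1,1,1,1,1,1], translation=[[0,-0.2,0],[0,-0.4,0],[0,-0.6,0],[0,-0.8,0],[0,-0.8,0],[0,-0.8,0],[0,-0.8,0]], turn=[[0,-0.12,0],[0,-0.25,0],[0,-0.4,0],[0,-0.53,0],[0,-0.667,0],[0,-0.667,0],[0,-0.667,0]])

```text
time_s: 3.02
ee_pos: [0.3914, -0.1844, 0.3035]
ee_rot: [0.254, 0.152, 0.954, -0.039]
ft_force: [0.1, 0.1, 0.4]
finger_gap: 0.0851
finger_force: 0.0
```

```bash
python3 - <<'E'
from plant import manip,snapshot,camera_model
import cv2,numpy as np,pickle
s=manip.state();print(s['time_s'],s['ee_pos'],s['ee_rot'],s['qpos'])
c=camera_model('wrist');im=snapshot('wrist');pickle.dump(c,open('w1.pkl','wb'))
cv2.imwrite('pics/w1.png',cv2.resize(im[:,:,::-1],(800,500),interpolation=cv2.INTER_CUBIC))
E
```

```text
3.0167 [ 0.39140163 -0.18443723  0.30350674] [ 0.2540847   0.1518382   0.95437325 -0.0394693 ] [-0.5229086   0.00312921  2.27434916  0.29350974  0.36806283 -2.02577952]
```

View pics/w1.png

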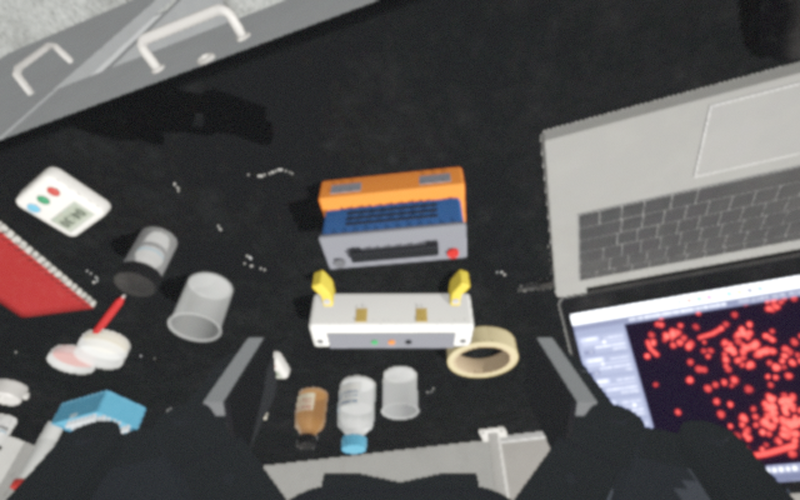

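The battery and dock are both clearly visible (battery about (393,215), dock about (391,318)). I'll take one enlarged crop to fit them.

```bash
python3 - <<'E'
import cv2
a=cv2.imread('pics/w1.png')[155:360,300:485]
cv2.imwrite('pics/w1c.png',cv2.resize(a,None,fx=2.9,fy=2.9,interpolation=cv2.INTER_CUBIC))
E
```

```text
(no output)
```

View pics/w1c.png

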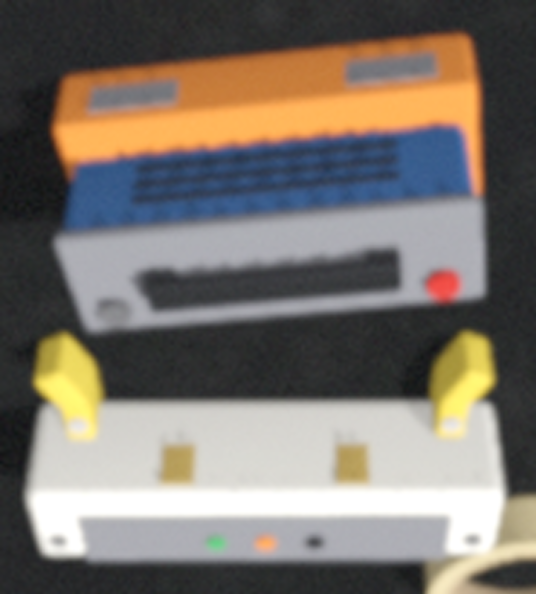

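```bash
python3 - <<'E'
from h import *
import pickle
W=pickle.load(open('w1.pkl','rb'))
f=lambda a:(((np.array(a)+.5)/2.9-.5+[300,155])+.5)*.8-.5
D=[(W,[[0,-.095,.053],[0,.095,.053],[.045,-.095,.053],[.045,.095,.053],[0,-.095,0],[0,.095,0]],f([[27,490],[504,490],[43,557],[494,557],[42,402],[497,402]]))]
B=[(W,[[-.026,-.065,0],[-.026,.065,0],[-.026,-.065,.028],[-.026,.065,.028],[-.016,-.062,.068],[-.016,.062,.068],[.024,-.062,.068],[.024,.062,.068]],f([[65,75],[472,35],[55,128],[478,85],[55,238],[487,195],[90,333],[487,297]]))]
d,_,r=fit(D,[.68,-.29,-.3]);print(d,r.tolist())
b,_,r=fit(B,[.54,-.24,-.17]);print(b,r.tolist())
c,s=np.cos(d[2]),np.sin(d[2]);e=b-d
print('bat in dock',c*e[0]+s*e[1],-s*e[0]+c*e[1],e[2])
E
```

```text
[ 0.68313975 -0.28842095 -0.31792176] [[-1.0, 2.3], [2.2, 2.3], [-0.8, 0.5], [0.9, 0.5], [-0.1, -3.0], [-0.1, -2.9]]
[ 0.54462784 -0.23893668 -0.18631681] [[-0.2, -0.8], [0.0, -1.9], [-0.5, 0.1], [1.0, -0.2], [0.0, 1.4], [-0.2, 2.0], [-0.2, -0.0], [0.3, 0.3]]
bat in dock -0.14703911916224738 0.0037065899874116 0.13160494955721497
```

```bash
cat >> h.py <<'E'
from scipy.spatial.transform import Rotation as Ro
DOCK=np.array([.6835,-.289,-.315])
def Rq(q): return Ro.from_quat(np.r_[q[1:],q[0]])
def goal(s,x,y,z,yaw,tilt):  # TCP in dock frame, yaw rel. to dock, tilt deg -> tool shift/turn fractions
    a=DOCK[2]+yaw; X=-np.array([np.cos(a),np.sin(a),0]);Z=np.array([0,0,-1.]);Y=np.cross(Z,X)
    R=Ro.from_matrix(np.c_[X,Y,Z])*Ro.from_euler('y',-tilt,degrees=True)
    p=place(DOCK,[[x,y,z]])[0];R0=Rq(s['ee_rot'])
    return np.round(R0.inv().apply(p-s['ee_pos'])/.1,3),np.round((R0.inv()*R).as_rotvec(degrees=True)/45,3)
def indock(s):
    d=s['ee_pos']-np.r_[DOCK[:2],0];return np.round(Ro.from_euler('z',-DOCK[2]).apply(d),4)
E
python3 - <<'E'
from h import *
import pickle
from plant import manip
W=pickle.load(open('w1.pkl','rb'));s=manip.state();R=Rq(s['ee_rot'])
print(R.as_matrix().round(3).tolist(),indock(s))
for L in(.06,.073):
  for x in(-.011,.011):
    P=np.array([[x,y,L] for y in(-.057,-.043,.043,.057)]);print(L,x,((proj(W,R.apply(P)+s['ee_pos'])+.5)/.8-.5).round().tolist())
print(goal(s,-.25,.004,.18,0,30),goal(s,-.25,.004,.09,0,30))
E
```

```text
[[-0.825, 0.309, 0.474], [0.268, 0.951, -0.153], [-0.498, 0.001, -0.867]] [-0.3091  0.0089  0.304 ]
0.06 -0.011 [[237.0, 390.0], [277.0, 390.0], [524.0, 389.0], [565.0, 389.0]]
0.06 0.011 [[229.0, 333.0], [271.0, 333.0], [530.0, 332.0], [572.0, 332.0]]
0.073 -0.011 [[249.0, 369.0], [286.0, 369.0], [515.0, 369.0], [552.0, 369.0]]
0.073 0.011 [[243.0, 316.0], [282.0, 316.0], [520.0, 316.0], [559.0, 316.0]]
(array([ 0.105, -0.051,  1.37 ]), array([ 0.002, -0.003,  0.   ])) (array([ 0.553, -0.052,  2.151]), array([ 0.002, -0.003,  0.   ]))
```

Emit:
play_rows(hand=[1,1,1,1,1], translation=[[0.05,0,0.3],[0.1,-0.05,0.6],[0.1,-0.05,0.9],[0.1,-0.05,1],[0.1,-0.05,1]], turn=[[0,0,0],[0,0,0],[0,0,0],[0,0,0],[0,0,0]])

```text
time_s: 3.48
ee_pos: [0.4329, -0.2016, 0.2119]
ee_rot: [0.253, 0.153, 0.955, -0.039]
ft_force: [0.6, -0.0, -0.2]
finger_gap: 0.0852
finger_force: 0.0
```

Emit:
play_rows(hand=[1,1,1,1,1,1], translation=[[0.1,0,0.25],[0.2,0,0.5],[0.3,0,0.75],[0.45,0,1],[0.45,0,1],[0.45,0,1]], turn=[[0,0,0],[0,0,0],[0,0,0],[0,0,0],[0,0,0],[0,0,0]])

```text
time_s: 3.98
ee_pos: [0.4684, -0.2158, 0.1612]
ee_rot: [0.226, 0.153, 0.961, -0.035]
ft_force: [-0.3, 0.8, -0.2]
finger_gap: 0.0854
finger_force: 0.0
```

```bash
python3 - <<'E'
from h import *
from plant import manip,snapshot
import cv2
s=manip.state();print(s['time_s'],indock(s),s['ft_force'],goal(s,-.25,.004,.063,0,30))
a=snapshot('side')[170:290,270:400,::-1]
cv2.imwrite('pics/s2.png',cv2.resize(a,None,fx=5,fy=5,interpolation=cv2.INTER_CUBIC))
E
```

```text
3.9833 [-0.2272  0.003   0.1612] [-0.34006238  0.75067285 -0.24859099] (array([0.641, 0.008, 0.778]), array([ 0.003, -0.08 , -0.002]))
```

View pics/s2.png

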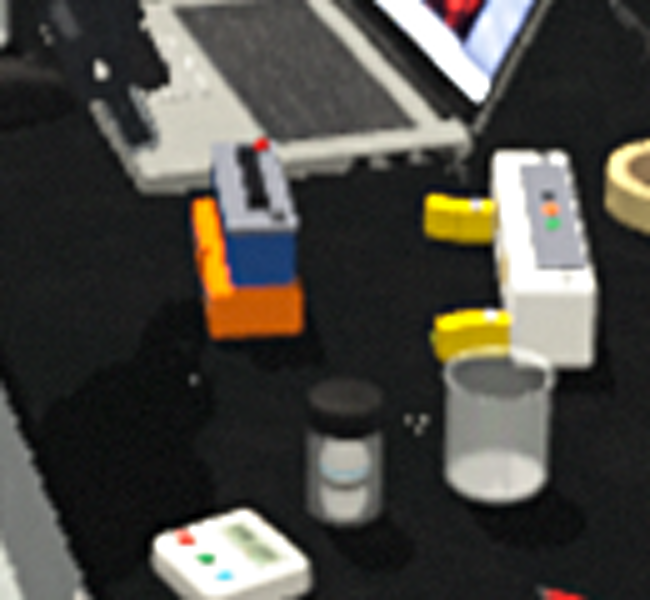

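```bash
python3 - <<'E'
from plant import manip
print(manip.state()['qpos'])
E
```

```text
[-0.49049362  0.43361862  2.17854699  0.81612477  0.10953813 -2.53949162]
```

```bash
cat >> h.py <<'E'
def fk(q,p):
    h,L1,L2,d,a,e=p
    r=a+L1*np.sin(q[1])+L2*np.sin(q[1]+q[2])+e*np.cos(q[1]+q[2]);z=h+L1*np.cos(q[1])+L2*np.cos(q[1]+q[2])-e*np.sin(q[1]+q[2])
    R=Ro.from_euler('ZYZYZ',[q[0],q[1]+q[2],q[3],q[4],q[5]])
    return np.array([r*np.cos(q[0]),r*np.sin(q[0]),z])+R.apply([0,0,d]),R
E
python3 - <<'E'
from h import *
from plant import manip
s=manip.state()
Q=[[1.237,.423,1.63,0,1.089,-.019],[-.5229086,.00312921,2.27434916,.29350974,.36806283,-2.02577952],s['qpos']]
P=[[.19337,.59388,.30313],[.3914,-.18444,.3035],s['ee_pos']]
O=[[-1.29e-4,.156746,.987639,-.00077],[.25408,.15184,.95437,-.03947],s['ee_rot']]
for q,o in zip(Q,O): print(((Rq(o).inv()*fk(q,[0]*6)[1]).as_rotvec()).round(3))
f=lambda p:np.concatenate([fk(q,p)[0]-x for q,x in zip(Q,P)])
for fx in(0,1):
    g=(lambda p:np.r_[f(np.r_[p[:4],0,0])]) if fx==0 else f
    r=least_squares(g,[.3,.4,.4,.2]+([0,0] if fx else []));print(r.x.round(4),np.abs(r.fun).max())
E
```

```text
Traceback (most recent call last):
  File "h.py", line 26, in fk
    R=Ro.from_euler('ZYZYZ',[q[0],q[1]+q[2],q[3],q[4],q[5]])
  File "scipy/spatial/transform/_rotation.pyx", line 1413, in scipy.spatial.transform._rotation.Rotation.from_euler
ValueError: Expected axis specification to be a non-empty string of upto 3 characters, got ZYZYZ
```

```bash
sed -i "s/R=Ro.from_euler('ZYZYZ'.*/R=Ro.from_euler('ZYZ',[q[0],q[1]+q[2],q[3]])*Ro.from_euler('YZ',[q[4],q[5]])/" h.py
python3 - <<'E'
from h import *
from plant import manip
s=manip.state()
Q=[[1.237,.423,1.63,0,1.089,-.019],[-.5229086,.00312921,2.27434916,.29350974,.36806283,-2.02577952],s['qpos']]
P=[[.19337,.59388,.30313],[.3914,-.18444,.3035],s['ee_pos']]
O=[[-1.29e-4,.156746,.987639,-.00077],[.25408,.15184,.95437,-.03947],s['ee_rot']]
for q,o in zip(Q,O): print(((Rq(o).inv()*fk(q,[0]*6)[1]).as_rotvec()).round(3),(Rq(o)*fk(q,[0]*6)[1].inv()).as_rotvec().round(3))
f=lambda p:np.concatenate([fk(q,p)[0]-x for q,x in zip(Q,P)])
for fx in(0,1):
    g=(lambda p:np.r_[f(np.r_[p[:4],0,0])]) if fx==0 else f
    r=least_squares(g,[.3,.4,.4,.2]+([0,0] if fx else []));print(r.x.round(4),np.abs(r.fun).max())
E
```

```text
[-1.000e-03 -1.000e-03 -1.571e+00] [-1.000e-03 -1.000e-03 -1.571e+00]
[ 0.    -0.    -1.571] [ 0.743 -0.24  -1.363]
[ 0.     0.    -1.571] [ 0.665 -0.213 -1.407]
[0.2246 0.5232 0.4507 0.1776] 0.019068071163448247
[ 0.3963  0.6197  0.5377  0.3088 -0.0521  0.1174] 0.011094685881381211
```

```bash
python3 - <<'E'
from h import *
from plant import manip
s=manip.state()
print(goal(s,-.25,.004,.16,0,10))
E
```

```text
(array([ 0.206,  0.012, -0.089]), array([ 0.003,  0.364, -0.002]))
```

Emit:
play_rows(hand=[1,1,1,1,1], translation=[[0.1,0,-0.05],[0.2,0,-0.1],[0.2,0,-0.1],[0.2,0,-0.1],[0.2,0,-0.1]], turn=[[0,0.12,0],[0,0.24,0],[0,0.36,0],[0,0.36,0],[0,0.36,0]])

```text
time_s: 4.45
ee_pos: [0.4467, -0.2101, 0.1626]
ee_rot: [0.087, 0.157, 0.984, -0.014]
ft_force: [1.7, -0.5, 0.1]
finger_gap: 0.0852
finger_force: 0.0
```

```bash
cat >> h.py <<'E'
def fk(q,p):
    h,L1,L2,d,a,e,w=p
    t=q[1]+q[2];r=a+L1*np.sin(q[1])+L2*np.sin(t)+e*np.cos(t);z=h+L1*np.cos(q[1])+L2*np.cos(t)-e*np.sin(t)
    R=Ro.from_euler('ZYZ',[q[0],t,q[3]])*Ro.from_euler('y',q[4])
    return np.array([r*np.cos(q[0]),r*np.sin(q[0]),z])+R.apply([w,0,d]),R*Ro.from_euler('z',q[5]+np.pi/2)
E
python3 - <<'E'
from h import *
from plant import manip
s=manip.state();print(s['time_s'],indock(s),s['qpos'],s['ee_pos'],s['ee_rot'])
Q=[[1.237,.423,1.63,0,1.089,-.019],[-.5229086,.00312921,2.27434916,.29350974,.36806283,-2.02577952],[-0.49049362,0.43361862,2.17854699,0.81612477,0.10953813,-2.53949162],s['qpos']]
P=[[.19337,.59388,.30313],[.3914,-.18444,.3035],[.4684,-.2158,.1612],s['ee_pos']]
f=lambda p:np.concatenate([fk(q,p)[0]-x for q,x in zip(Q,P)])
r=least_squares(f,[.3,.4,.4,.2,0,0,.05]);print(r.x.round(4),r.fun.round(4))
x0=np.array([.27,.3,.3,.17,.0,.0,.076])
r=least_squares(lambda p:np.r_[f(p),1e-3*(p-x0)],x0);print(r.x.round(4),r.fun.round(4)[:12])
np.save('p.npy',r.x)
E
```

```text
4.45 [-0.2496  0.0017  0.1626] [-0.47608057  0.42438168  2.08994913  0.06087179  0.45383599 -1.78182442] [ 0.4466704  -0.21007817  0.16260399] [ 0.08678056  0.15744492  0.9836018  -0.01441295]
[0.3361 0.5861 0.4967 0.2515 0.0035 0.0953 0.0146] [ 0.0115 -0.0031  0.001  -0.0029 -0.0047 -0.0012  0.0039 -0.0017  0.0009
 -0.0091 -0.0071 -0.0007]
[0.3361 0.5861 0.4967 0.2515 0.0035 0.0953 0.0146] [ 0.0115 -0.0031  0.001  -0.0029 -0.0047 -0.0012  0.0039 -0.0017  0.0009
 -0.0091 -0.0071 -0.0007]
```

```bash
python3 - <<'E'
from h import *
from plant import manip
p=np.load('p.npy');s=manip.state();q0=s['qpos']
def R_(tilt,yaw=0):
    a=DOCK[2]+yaw;X=-np.array([np.cos(a),np.sin(a),0]);Z=np.array([0,0,-1.])
    return Ro.from_matrix(np.c_[X,np.cross(Z,X),Z])*Ro.from_euler('y',-tilt,degrees=True)
b=p-0;off=s['ee_pos']-fk(q0,p)[0]
for x,z in((-.25,.11),(-.25,.066),(-.2,.066),(-.07,.066)):
  for tilt in(0,5,10,15,20,25,30):
    P=place(DOCK,[[x,.004,z]])[0];R=R_(tilt)
    f=lambda q:np.r_[fk(q,p)[0]+off-P,(R.inv()*fk(q,p)[1]).as_rotvec()*.3]
    r=least_squares(f,q0,bounds=([-3,-.9,.09,-1.31,-.5,-4],[3,2.11,2.58,4.45,2.69,4]));print(x,z,tilt,r.x.round(2),np.abs(r.fun).max().round(4))
E
```

```text
-0.25 0.11 0 [-0.46  0.56  2.01  0.    0.57 -1.71] 0.0
-0.25 0.11 5 [-0.46  0.55  2.06  0.03  0.45 -1.75] 0.0
-0.25 0.11 10 [-0.47  0.53  2.1   0.08  0.33 -1.8 ] 0.0
-0.25 0.11 15 [-0.48  0.53  2.15  0.21  0.21 -1.94] 0.0
-0.25 0.11 20 [-0.51  0.53  2.2   0.75  0.1  -2.5 ] 0.0
-0.25 0.11 25 [-0.47  0.54  2.24 -0.78 -0.09 -0.93] 0.0
-0.25 0.11 30 [-0.49  0.55  2.27 -0.42 -0.22 -1.31] 0.0
-0.25 0.066 0 [-0.46  0.65  2.01  0.    0.48 -1.71] 0.0
-0.25 0.066 5 [-0.46  0.64  2.06  0.04  0.36 -1.75] 0.0
-0.25 0.066 10 [-0.47  0.63  2.1   0.12  0.24 -1.84] 0.0
-0.25 0.066 15 [-0.49  0.63  2.15  0.41  0.11 -2.15] 0.0
-0.25 0.066 20 [-0.52  0.65  2.22  2.23  0.1  -4.  ] 0.0029
-0.25 0.066 25 [-0.48  0.65  2.23 -0.4  -0.18 -1.33] 0.0
-0.25 0.066 30 [-0.49  0.67  2.27 -0.29 -0.32 -1.45] 0.0
-0.2 0.066 0 [-0.44  0.68  1.91  0.    0.55 -1.7 ] 0.0
-0.2 0.066 5 [-0.45  0.67  1.95  0.03  0.43 -1.73] 0.0
-0.2 0.066 10 [-0.46  0.66  2.    0.08  0.31 -1.79] 0.0
-0.2 0.066 15 [-0.47  0.65  2.05  0.21  0.19 -1.92] 0.0
-0.2 0.066 20 [-0.49  0.66  2.1   0.98  0.07 -2.72] 0.0
-0.2 0.066 25 [-0.46  0.66  2.13 -0.6  -0.1  -1.1 ] 0.0
-0.2 0.066 30 [-0.47  0.68  2.17 -0.34 -0.23 -1.37] 0.0
-0.07 0.066 0 [-0.42  0.79  1.62 -0.    0.73 -1.67] 0.0
-0.07 0.066 5 [-0.42  0.77  1.67  0.02  0.62 -1.69] 0.0
-0.07 0.066 10 [-0.43  0.75  1.72  0.04  0.5  -1.72] 0.0
-0.07 0.066 15 [-0.43  0.74  1.77  0.08  0.37 -1.76] 0.0
-0.07 0.066 20 [-0.44  0.73  1.81  0.17  0.25 -1.85] 0.0
-0.07 0.066 25 [-0.45  0.73  1.86  0.46  0.13 -2.15] 0.0
-0.07 0.066 30 [-0.46  0.75  1.94  2.3   0.1  -4.  ] 0.0001
```

```bash
python3 - <<'E'
from h import *
from plant import manip
s=manip.state();print(goal(s,-.25,.004,.08,0,10),goal(s,-.25,.004,.074,0,10))
E
```

```text
(array([0.148, 0.024, 0.813]), array([-0.002,  0.002, -0.003])) (array([0.159, 0.024, 0.872]), array([-0.002,  0.002, -0.003]))
```

Emit:
play_rows(hand=[1,1,1,1,1,1], translation=[[0.04,0,0.2],[0.08,0.02,0.4],[0.12,0.02,0.6],[0.15,0.02,0.75],[0.16,0.02,0.87],[0.16,0.02,0.87]], turn=[[0,0,0],[0,0,0],[0,0,0],[0,0,0],[0,0,0],[0,0,0]])

```text
time_s: 4.95
ee_pos: [0.4455, -0.2061, 0.0711]
ee_rot: [0.087, 0.157, 0.984, -0.012]
ft_force: [-1.8, 0.3, 0.5]
finger_gap: 0.085
finger_force: 0.0
```

```bash
python3 - <<'E'
from h import *
from plant import manip,snapshot,camera_model
import cv2
s=manip.state();print(s['time_s'],indock(s),s['ft_force'],s['qpos'])
print(goal(s,-.20,.004,.074,0,10),goal(s,-.17,.004,.074,0,10))
a=snapshot('side')[180:270,285:400,::-1]
cv2.imwrite('pics/s3.png',cv2.resize(a,None,fx=6,fy=6,interpolation=cv2.INTER_CUBIC))
E
```

```text
4.95 [-0.252   0.0051  0.0711] [-1.84670874  0.2676761   0.45306872] [-0.47173671  0.61899843  2.10839368  0.12715067  0.24174057 -1.84597028]
(array([-0.517, -0.009,  0.063]), array([ 0.004,  0.003, -0.003])) (array([-0.812, -0.009,  0.116]), array([ 0.004,  0.003, -0.003]))
```

View pics/s3.png

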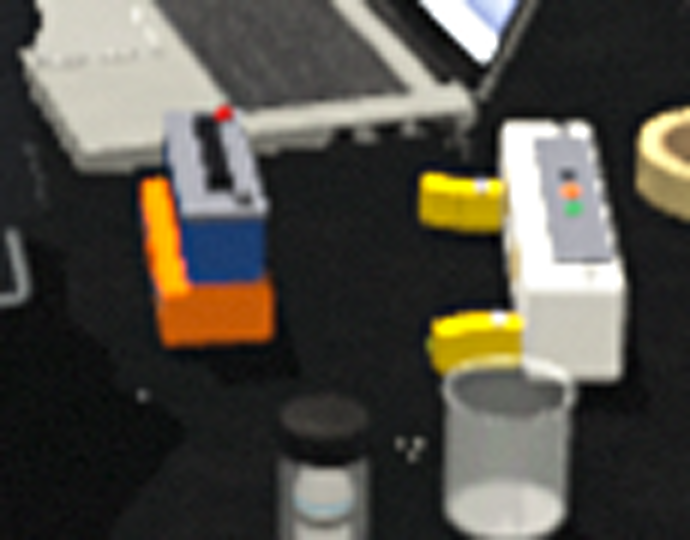

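Emit:
play_rows(hand=[1,1,1,1,1,1,1,1], translation=[[-0.1,0,-0.01],[-0.2,-0.01,0.0],[-0.3,-0.01,0.02],[-0.4,-0.01,0.04],[-0.44,-0.01,0.05],[-0.48,-0.01,0.06],[-0.52,-0.01,0.06],[-0.52,-0.01,0.06]], turn=[[0,0,0],[0,0,0],[0,0,0],[0,0,0],[0,0,0],[0,0,0],[0,0,0],[0,0,0]])

```text
time_s: 5.67
ee_pos: [0.4955, -0.2237, 0.0756]
ee_rot: [0.087, 0.157, 0.984, -0.013]
ft_force: [-1.1, 1.1, 0.4]
finger_gap: 0.0858
finger_force: 0.6
```

```bash
python3 - <<'E'
from h import *
from plant import manip,snapshot,camera_model
import cv2
s=manip.state();print(s['time_s'],indock(s),s['ft_force'],s['torque'])
for x in(-.18,-.17,-.12,-.0732): print(goal(s,x,.003,.074,0,10))
a=snapshot('side')[180:270,285:400,::-1]
w=snapshot('wrist')[:,:,::-1]
cv2.imwrite('pics/s4.png',np.vstack([cv2.resize(a,(400,313),interpolation=cv2.INTER_CUBIC),cv2.resize(w,(400,250))]))
E
```

```text
5.6667 [-0.199   0.0039  0.0756] [-1.067293    1.10461497  0.35316335] [0.17225363 0.229436   0.10130295]
(array([-0.184, -0.008,  0.049]), array([ 0.003,  0.002, -0.003]))
(array([-0.283, -0.008,  0.067]), array([ 0.003,  0.002, -0.003]))
(array([-0.775, -0.007,  0.154]), array([ 0.003,  0.002, -0.003]))
(array([-1.236, -0.006,  0.236]), array([ 0.003,  0.002, -0.003]))
```

View pics/s4.png

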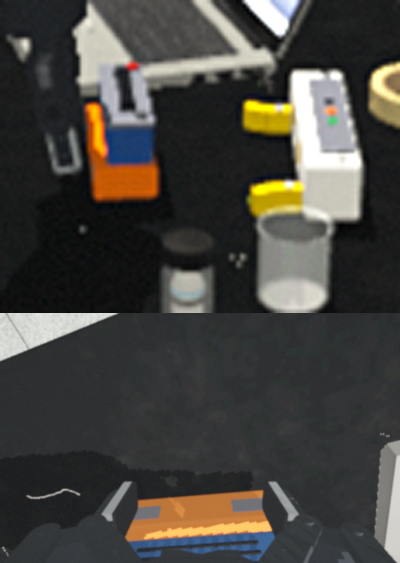

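```bash
python3 - <<'E'
from h import *
from plant import manip,camera_model
W=camera_model('wrist');s=manip.state();R=Rq(s['ee_rot'])
v=lambda P:(proj(W,P)*.625+[0,313]).round().tolist()
for L in(.06,.073): print(L,v(R.apply([[.011,-.057,L],[.011,-.043,L],[.011,.043,L],[.011,.057,L],[-.011,.043,L]])+s['ee_pos']))
b=np.array([.5446,-.2389,-.186])
print('base -x bottom/top',v(place(b,[[-.026,-.065,0],[-.026,.065,0],[-.026,-.065,.028],[-.026,.065,.028]])))
E
```

```text
0.06 [[114.0, 477.0], [136.0, 477.0], [265.0, 477.0], [286.0, 477.0], [262.0, 506.0]]
0.073 [[121.0, 469.0], [141.0, 469.0], [260.0, 469.0], [279.0, 469.0], [257.0, 495.0]]
base -x bottom/top [[116.0, 501.0], [281.0, 484.0], [102.0, 530.0], [296.0, 511.0]]
```

Emit:
play_rows(hand=[1,1,1,1,1,1,1,1,1,1], translation=[[-0.05,0,0.01],[-0.1,0,0.02],[-0.15,0,0.03],[-0.2,0,0.04],[-0.25,0,0.05],[-0.3,0,0.06],[-0.36,0,0.07],[-0.42,0,0.08],[-0.48,0,0.09],[-0.48,0,0.09]], turn=[[0,0,0],[0,0,0],[0,0,0],[0,0,0],[0,0,0],[0,0,0],[0,0,0],[0,0,0],[0,0,0],[0,0,0]])

```text
time_s: 6.6
ee_pos: [0.5436, -0.24, 0.0756]
ee_rot: [0.089, 0.158, 0.983, -0.013]
ft_force: [-1.8, 0.5, -1.0]
finger_gap: 0.0855
finger_force: 0.4
```

```bash
python3 - <<'E'
from h import *
from plant import manip,snapshot,camera_model
import cv2
s=manip.state();print(s['time_s'],indock(s),s['ft_force'],s['torque'])
for x in(-.12,-.09,-.0732): print(goal(s,x,.003,.075,0,10))
a=snapshot('side')[180:270,285:400,::-1]
w=snapshot('top')[140:215,310:390,::-1]
cv2.imwrite('pics/s5.png',np.vstack([cv2.resize(a,(383,300),interpolation=cv2.INTER_CUBIC),cv2.resize(w,(383,300),interpolation=cv2.INTER_CUBIC)]))
E
```

```text
6.6 [-0.1482  0.0033  0.0756] [-1.82281219  0.51112885 -0.95362489] [ 0.02094729  0.2400455  -0.00651489]
(array([-0.277, -0.002,  0.056]), array([ 0.002,  0.006, -0.004]))
(array([-0.572, -0.001,  0.11 ]), array([ 0.002,  0.006, -0.004]))
(array([-0.737, -0.001,  0.14 ]), array([ 0.002,  0.006, -0.004]))
```

View pics/s5.png

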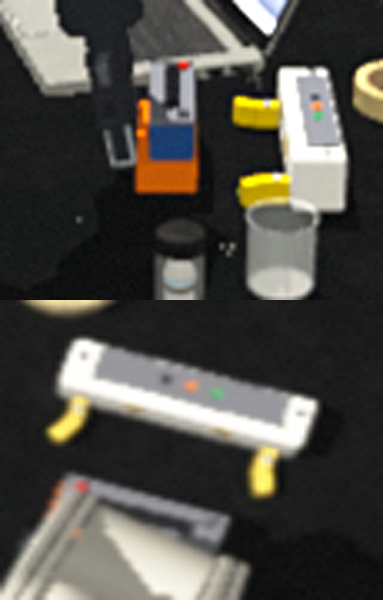

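```bash
cat >> h.py <<'E'
import cv2
def led(im,c,box):  # red LED on the lid -> dock-frame point at z=.069
    u0,v0,u1,v1=box;a=im[v0:v1,u0:u1].astype(float)
    w=np.clip(a[...,0]-a[...,1]-60,0,None)*(abs(a[...,1]-a[...,2])<45)*(a[...,0]>120)
    v,u=np.mgrid[v0:v1,u0:u1];px=np.array([(u*w).sum(),(v*w).sum()])/w.sum()
    E=c['extrinsics'];d=E[:3,:3].T@np.linalg.solve(c['K'],np.r_[px,1]);o=-E[:3,:3].T@E[:3,3]
    p=o+d*(.069-o[2])/d[2]
    return px.round(1),Ro.from_euler('z',-DOCK[2]).apply(p-np.r_[DOCK[:2],0]).round(4)
E
python3 - <<'E'
from h import *
from plant import snapshot,camera_model
for n,b0,b1 in(('top',(315,195,330,207),(318,172,335,190)),('side',(315,193,328,203),(330,193,345,206))):
    c=camera_model(n);print(n,led(cv2.imread(f'pics/{n}0.png')[:,:,::-1],c,b0),led(snapshot(n),c,b1))
# start pose LED prediction
E
```

```text
top (array([319.2, 201.1]), array([-0.1447,  0.0584,  0.069 ])) (array([326.6, 186.1]), array([-0.0862,  0.0503,  0.069 ]))
side (array([321.8, 198.5]), array([-0.1413,  0.0621,  0.069 ])) (array([339.6, 199.2]), array([-0.0874,  0.0582,  0.069 ]))
```

Emit:
play_rows(hand=[1,1,1,1,1,1,1,1,1,1], translation=[[-0.05,0,0.01],[-0.1,0,0.02],[-0.15,0,0.03],[-0.2,0,0.04],[-0.25,0,0.05],[-0.3,0,0.06],[-0.35,0,0.07],[-0.4,0,0.08],[-0.44,0,0.08],[-0.44,0,0.08]], turn=[[0,0,0],[0,0,0],[0,0,0],[0,0,0],[0,0,0],[0,0,0],[0,0,0],[0,0,0],[0,0,0],[0,0,0]])

```text
time_s: 7.63
ee_pos: [0.5847, -0.2532, 0.0752]
ee_rot: [0.088, 0.158, 0.984, -0.013]
ft_force: [-1.7, 0.8, -2.4]
finger_gap: 0.0855
finger_force: 1.3
```

```bash
python3 - <<'E'
from h import *
from plant import manip,snapshot,camera_model
s=manip.state();print(s['time_s'],indock(s),s['ft_force'],s['torque'])
for x in(-.09,-.073): print(goal(s,x,.003,.075,0,10))
for n,b1 in(('top',(320,162,338,184)),('side',(339,190,362,206))):
    im=snapshot(n);cv2.imwrite(f'pics/{n}6.png',im[:,:,::-1]);print(n,led(im,camera_model(n),b1))
E
```

```text
7.6333 [-0.105   0.0034  0.0752] [-1.72484084  0.84364057 -2.39620536] [0.18250783 0.58339157 0.01117313]
(array([-0.147, -0.004,  0.029]), array([ 0.003,  0.003, -0.004]))
(array([-0.315, -0.003,  0.059]), array([ 0.003,  0.003, -0.004]))
top (array([nan, nan]), array([nan, nan, nan]))
side (array([354. , 199.4]), array([-0.0442,  0.0572,  0.069 ]))h.py:37: RuntimeWarning: invalid value encountered in divide
  v,u=np.mgrid[v0:v1,u0:u1];px=np.array([(u*w).sum(),(v*w).sum()])/w.sum()
```

Emit:
play_rows(hand=[1,1,1,1,1,1,1,1], translation=[[-0.04,0,0.01],[-0.08,0,0.01],[-0.12,0,0.02],[-0.16,0,0.03],[-0.2,0,0.03],[-0.24,0,0.04],[-0.27,0,0.05],[-0.27,0,0.05]], turn=[[0,0,0],[0,0,0],[0,0,0],[0,0,0],[0,0,0],[0,0,0],[0,0,0],[0,0,0]])

```text
time_s: 8.4
ee_pos: [0.6116, -0.2621, 0.0753]
ee_rot: [0.088, 0.158, 0.983, -0.013]
ft_force: [-1.1, 0.3, -1.1]
finger_gap: 0.0852
finger_force: 0.5
```

Emit:
play_rows(hand=[1,1,1], translation=[[-0.02,0,0],[-0.04,0,0.01],[-0.04,0,0.01]], turn=[[0,0,0],[0,0,0],[0,0,0]])

```text
time_s: 8.65
ee_pos: [0.6146, -0.2631, 0.0751]
ee_rot: [0.088, 0.158, 0.984, -0.013]
ft_force: [-3.8, 0.7, 0.3]
finger_gap: 0.0856
finger_force: 2.0
```

```bash
python3 - <<'E'
from h import *
from plant import manip,snapshot,camera_model
s=manip.state();print(s['time_s'],indock(s),s['ft_force'],s['torque'])
print(goal(s,-.07,.003,.075,0,10))
print(led(snapshot('side'),camera_model('side'),(350,190,371,206)))
E
```

```text
8.65 [-0.0735  0.0033  0.0751] [-3.79463833  0.74752709  0.29416287] [ 0.21817628  0.63066123 -0.05026035]
(array([-0.034, -0.003,  0.007]), array([ 0.003,  0.004, -0.004]))
(array([364.6, 199.2]), array([-0.0121,  0.0592,  0.069 ]))
```

Emit:
play_rows(hand=[1,1,1], translation=[[-0.02,0,0],[-0.03,0,0],[-0.03,0,0]], turn=[[0,0,0],[0,0,0],[0,0,0]])

```text
time_s: 8.95
ee_pos: [0.6172, -0.264, 0.0753]
ee_rot: [0.087, 0.157, 0.984, -0.013]
ft_force: [-4.4, 1.9, -1.7]
finger_gap: 0.0858
finger_force: 1.9
```

Emit:
play_rows(hand=[1,1,1], translation=[[-0.02,0,0],[-0.03,0,0.01],[-0.03,0,0.01]], turn=[[0,0,0],[0,0,0],[0,0,0]])

```text
time_s: 9.2
ee_pos: [0.6179, -0.2641, 0.0745]
ee_rot: [0.085, 0.157, 0.984, -0.012]
ft_force: [-13.7, 4.2, 7.4]
finger_gap: 0.0854
finger_force: 7.1
```

Emit:
play_rows(hand=[1,1,1,1], translation=[[-0.02,0,0],[-0.04,0,0],[-0.04,0,0],[-0.04,0,0]], turn=[[0,0,0],[0,0,0],[0,0,0],[0,0,0]])

```text
time_s: 9.53
ee_pos: [0.6185, -0.2644, 0.0745]
ee_rot: [0.081, 0.157, 0.984, -0.011]
ft_force: [-25.5, 5.7, 13.8]
finger_gap: 0.0857
finger_force: 12.9
```

```bash
python3 - <<'E'
from h import *
from plant import manip,snapshot,camera_model
s=manip.state();print(s['time_s'],indock(s),s['ft_force'],s['torque'],Rq(s['ee_rot']).as_matrix()[:,1])
print(goal(s,-.14,.003,.075,0,10))
print(led(snapshot('side'),camera_model('side'),(350,190,371,206)))
E
```

```text
9.5333 [-0.0694  0.0033  0.0745] [-25.53667564   5.65353361  13.79947305] [1.02268217 3.34758762 0.35016501] [0.31117276 0.95034753 0.00332883]
(array([ 0.695, -0.004, -0.12 ]), array([ 0.004, -0.013, -0.003]))
(array([365.2, 199.3]), array([-0.0104,  0.059 ,  0.069 ]))
```

Emit:
play_rows(hand=[1,1,1,1,1,1,1], translation=[[0.05,0,-0.01],[0.1,0,-0.02],[0.2,0,-0.03],[0.35,0,-0.06],[0.5,0,-0.09],[0.7,0,-0.12],[0.7,0,-0.12]], turn=[[0,0,0],[0,0,0],[0,0,0],[0,0,0],[0,0,0],[0,0,0],[0,0,0]])

```text
time_s: 10.17
ee_pos: [0.5535, -0.2428, 0.0748]
ee_rot: [0.086, 0.158, 0.984, -0.012]
ft_force: [-1.3, 0.1, -1.0]
finger_gap: 0.0853
finger_force: 0.0
```

Emit:
play_rows(hand=[1,1,1,1,1], translation=[[0.1,0,-0.3],[0.3,0,-0.6],[0.5,0,-0.9],[0.6,0,-1],[0.6,0,-1]], turn=[[0,0,0],[0,0,0],[0,0,0],[0,0,0],[0,0,0]])

```text
time_s: 10.58
ee_pos: [0.4832, -0.2202, 0.1655]
ee_rot: [0.09, 0.158, 0.983, -0.013]
ft_force: [-0.3, -1.1, -0.3]
finger_gap: 0.0855
finger_force: 0.0
```

Emit:
play_rows(hand=[1,1,1,1,1,1,1], translation=[[0.1,0,-0.3],[0.2,0,-0.6],[0.3,0,-0.8],[0.3,0,-0.8],[0.3,0,-0.8],[0.3,0,-0.8],[0.3,0,-0.8]], turn=[[0,-0.1,0],[0,-0.2,0],[0,-0.3,0],[0,-0.44,0],[0,-0.44,0],[0,-0.44,0],[0,-0.44,0]])

```text
time_s: 11.17
ee_pos: [0.4428, -0.2072, 0.2364]
ee_rot: [0.255, 0.153, 0.954, -0.04]
ft_force: [0.3, -0.0, -0.3]
finger_gap: 0.0853
finger_force: 0.0
```

```bash
python3 - <<'E'
from h import *
from plant import manip,snapshot,camera_model
s=manip.state();print(s['time_s'],indock(s),s['ft_force'])
W=camera_model('wrist');im=snapshot('wrist');cv2.imwrite('pics/w7.png',im[:,:,::-1])
a=im.astype(int)
o=((a[...,0]>150)&(a[...,0]-a[...,2]>100)&(a[...,1]<a[...,0]*.75)).astype(np.uint8)
y=((a[...,0]>150)&(a[...,0]-a[...,2]>90)&(a[...,1]>a[...,0]*.75)).astype(np.uint8)
for n,m in(('orange',o),('yellow',y)):
    k,_,st,ce=cv2.connectedComponentsWithStats(m)
    print(n,[(st[i].tolist(),ce[i].round(1).tolist()) for i in range(1,k) if st[i,4]>40])
b=np.array([*place(DOCK,[[-.026,0,0]])[0][:2],DOCK[2]])
print('home base corners',proj(W,place(b,[[-.026,-.065,0],[-.026,.065,0],[-.026,-.065,.028],[-.026,.065,.028]])).round(1).tolist())
E
```

```text
11.1667 [-0.2541  0.0032  0.2364] [ 0.31827146 -0.01625671 -0.25033674]
orange [([259, 222, 117, 31, 2446], [317.4, 235.1]), ([0, 241, 29, 25, 377], [9.6, 256.1]), ([37, 255, 24, 30, 253], [48.5, 268.8]), ([575, 277, 10, 7, 49], [579.9, 280.1]), ([583, 279, 26, 25, 318], [595.9, 292.2]), ([620, 285, 20, 16, 130], [629.6, 291.8]), ([566, 288, 15, 25, 177], [572.9, 300.5]), ([607, 296, 10, 11, 77], [611.2, 301.3]), ([624, 305, 13, 10, 69], [630.2, 308.8]), ([618, 322, 12, 7, 63], [623.6, 325.5]), ([609, 333, 8, 7, 46], [612.6, 336.1]), ([628, 342, 8, 7, 44], [631.5, 344.9])]
yellow [([373, 227, 21, 33, 402], [382.9, 240.7]), ([240, 228, 22, 30, 408], [250.5, 241.2])]
home base corners [[260.7, 218.7], [373.5, 218.3], [257.8, 238.2], [376.3, 237.7]]
```

```bash
python3 - <<'E'
from h import *
a=cv2.imread('pics/w7.png')[:,:,::-1].astype(int)
def edge(m,cols): 
    r=[np.argmax(m[:,u]) for u in cols];f=np.polyfit(cols,r,1);return f.round(4),np.abs(np.polyval(f,cols)-r).max().round(1)
o=(a[...,0]>110)&(a[...,0]-a[...,2]>70);o[:200]=0
print('base rear edge',edge(o,range(266,370,4)))
w=(a.min(2)>190);w[:250]=0
print('dock top front edge',edge(w,range(258,378,6)),[int(np.argmax(w[:,u])) for u in range(250,390,12)])
E
```

```text
base rear edge (array([ -0., 221.]), np.float64(0.0))
dock top front edge (array([ -1.6717, 715.3789]), np.float64(274.1)) [268, 284, 324, 322, 325, 318, 313, 315, 0, 0, 309, 256]
```

```bash
python3 -c "
from plant import manip
print(manip.close_job())"
```

```text
the job is handed in; nothing more can be done
None
```

I pushed the battery into the dock and handed the job in at about 11 s. It took about 26 N against the back stop, and the last camera measurements put it square and centred between the guides. Flush contact is inferred from that force and the base edge position, because the case hides the front face from the camera.

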